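Open the tight-lidded parts tin in the hold-down fixture

TASK

Keeping the parts tin flat on the bench, slide it with its lid on into the mouth of the yellow hold-down fixture until its foot is fully home against the stop under the steel lips. Then, with the base held down there, draw the tight blue lid straight up and off, and set it down gently, rim down, wholly on the green mat. Leave the base home with the brass fitting standing in it, do not drop the lid, and leave everything else on the bench undisturbed.

Things in the scene. Friction and masses are not known exactly. Their poses are not given: they have to be found in the camera images.
- tin: Base of the round tin, aluminium: foot disc 90 mm across, 6 mm thick; shoulder 60 mm across up to z = 14 mm, where the lid's rim rests; sleeve 50 mm across up to z = 68 mm. Slides loose on the bench. Rubber spring pads on the sleeve hold the lid: drawing it takes 8 to 13 N, more than base (0.3 kg) and content (0.14 kg) weigh, so an unheld base comes up too. Origin: centre of underside, z up.
- lid: Blue round lid with a white band, 60 mm across, 74 mm high, top closed, 0.1 kg, stiff: may be gripped across its diameter with 50 N. At the start fully down over the sleeve, rim 14 mm and top 88 mm above the bench; it must rise 54 mm to clear the sleeve and 64 mm to clear the brass fitting that stands out of it. Origin: centre of the open rim (underside); z towards the closed top.
- fitting: Brass fitting standing loose and upright in the tin's sleeve, hidden until the lid is off: 28 mm across, 64 mm high, its top 78 mm above the tin's underside. Origin: centre of its underside; z up.
- fixture: Low yellow U-shaped pocket, 14 mm high, fixed. The tin's foot slides along the bench under steel lips (undersides 9 mm up, 69 mm between the side lips; side walls 94 mm apart) up to an end stop. Origin: on the bench, where the tin's centre lies when fully home. x axis: slide-in direction, from the open mouth to the stop; y across, z up. Pushed near its top, the tin tips.
- fixture_mouth (a point): Centre of the fixture's open mouth, on the bench 85 mm from the fixture's origin along its -x, axes as the fixture's. Here the yellow flared guide walls are about 144 mm apart; they narrow to 94 mm, where the lips begin, 45 mm further in. The tin starts in front of the mouth, centre 55 to 105 mm before this point and up to 20 mm to either side.
- mat: Green mat, 140 x 140 mm, 3 mm thick, fixed to the bench at the left or right of the fixture: the place for the lid. Origin: centre of its underside, z up; sides along its x and y.
- tray: White open tray 150 x 130 mm, 28 mm high, fixed, with two steel nuts in it; stands on the side opposite to the mat. Leave alone. Origin: centre of its underside.
- tape: roll of brown tape, 90 mm across, 25 mm high, lying flat beyond the fixture. Bystander, leave alone. Origin: centre of its underside.
- can: closed steel can with a paper label, 60 mm across, 85 mm high. Bystander, leave alone. Origin: centre of its underside.
- driver: screwdriver lying on the bench beyond the fixture. Bystander, leave alone. Origin: centre of its underside.
- carton: small brown carton 70 x 50 x 35 mm high. Bystander, leave alone. Origin: centre of its underside.
- marker: black square marker pen with a red cap, 120 mm long, 12 mm thick. Bystander, leave alone. Origin: centre of its underside.
- nut1: large steel nut, 31 mm across, 12 mm high, lying in the white tray. Bystander. Origin: centre of its underside.
- nut2: large steel nut, 31 mm across, 12 mm high, lying in the white tray. Bystander. Origin: centre of its underside.
There are look-alikes about, which are no part of the job. What is shaped like the lid but orange or turquoise is not meant.

How it is judged:
On the way, in this order (a step that is already met when the one before it is completed fails the run):
1. the tin, lid still on, is fully home under the lips (within 6 mm) (x of tin in the frame of fixture between -0.006 and 0.006 m and y of tin in the frame of fixture between -0.006 and 0.006 m and height (world z) of tin below 0.006 m and z of lid in the frame of tin below 0.025 m), for 0.2 s.
2. the lid is drawn up clear of the sleeve while the base stays home and down (x of tin in the frame of fixture between -0.006 and 0.006 m and y of tin in the frame of fixture between -0.006 and 0.006 m and height (world z) of tin below 0.006 m and z of lid in the frame of tin above 0.072 m), for 0.1 s.
At the end, for the whole second after the job is handed in: The base is down and home in the fixture (within 6 mm along and across), the brass fitting stands upright in it (within 0.2 rad), and the lid stands rim down (within 0.1 rad), at rest, wholly on the green mat (centre within 40 mm of the mat centre along each side) (x of tin in the frame of fixture between -0.006 and 0.006 m and y of tin in the frame of fixture between -0.006 and 0.006 m and height (world z) of tin below 0.006 m and x of lid in the frame of mat between -0.04 and 0.04 m and y of lid in the frame of mat between -0.04 and 0.04 m and horizontal distance between fitting and tin below 0.015 m and height (world z) of fitting below 0.02 m and angle between fitting's own z axis and vertical below 0.2 rad and height (world z) of lid below 0.007 m and angle between lid's own z axis and vertical below 0.1 rad and linear speed of each of lid, tin below 0.02 m/s); the robot touches nothing.
It fails at once if the tin's base comes up more than 10 mm off the bench (height (world z) of tin above 0.01 m).
It fails at once if the tin or the fitting tips by more than 0.3 rad (angle between any of tin, fitting's own z axis and vertical above 0.3 rad).
It fails at once if the lid is dropped (falls faster than 0.5 m/s, untouched by the fingers) (linear speed of lid above 0.5 m/s and contact force between lid and the fingers below 0.2 N).
It fails at once if a bystander is moved by more than 30 mm (distance of any of tape, can, driver, carton, marker, nut1, nut2 from where it was at the start of the episode above 0.03 m).
It also fails if it takes over 54 s, if anything falls off the work surface, if the arm or the gripper's body presses on something with over 40 N, if the wrist force passes 120 N, or if a joint passes its speed limit or range.

ROBOT

A 6-joint arm with a two-finger parallel gripper is mounted at the origin on the work surface. World frame = base frame: x ahead of the robot, y to its left, z up, the work surface at z = 0. Lengths are in m, angles in rad, forces in N, time in s.
With the tool pointing down it reaches from about 0.35 to 0.85 m from the base axis. Payload 8.1 kg.
Tool frame: the origin (TCP) lies midway between the tips of the shut fingers; the grasp point (between the pads) lies 19 mm behind it (robot.grip_point_offset is the distance from the TCP to the grasp point, in m); z points along the fingers, y is the line along which they close (so a half turn about z gives the same grasp; the last joint's range is limited). The gripper opens to 93 mm and grips with 3 to 60 N. Pads are 15 mm wide; open, the fingers measure 128 mm over their backs; the gripper's body (75 mm by 188 mm) begins 65 mm behind the grasp point.
Start: joints at [-1.289, 0.13, 1.488, -0, 1.523, -0.085], TCP at [0.215, -0.56, 0.219] pointing down, gripper open.
Joint ranges: [-2.96, 2.96], [-0.89, 2.26], [0.02, 2.5], [-1.34, 4.48], [0, 2.73], [-2.66, 2.66]. Speed limits (rad/s): [2.39, 2.39, 2.79, 3.14, 3.14, 3.14].

INTERFACE

Orientations are given as a rotation vector (axis times angle).
In Python, from plant import robot, read_camera, job gives the robot as it stands.
- The arm moves only by the shell command python3 -m inch 'ROWS' [FORCE]. ROWS is JSON, one flat list of numbers, 5 for each row, row after row: the shift along the world's x, y, z in mm, then the turn about the world's z in degrees, then the opening in per cent of the stroke, from 0 (shut) to 100 (fully open). In form: [dx, dy, dz, yaw, hand, dx, dy, dz, yaw, hand, ...]. A call has 1 to 10 rows; each row is the pose to reach, as a shift and turn from the pose commanded when the call began; what a row does not reach only later rows make up. A row lasts 1/12 s, in which the tool goes at most 41.7 mm and 7.16 degrees, less where a joint would pass 70% of its speed; a pose out of reach is approached as far as the arm can. A call with a gripper value outside its range is refused whole. The fingers move at their own pace and stop on an object; FORCE is the grip in N (left out, the last holds). Time passes only in rows, so rows that repeat a pose let the fingers close. It gives the time, the measured TCP pose, the force, the opening and the grip force at its end, in the units of the state.
- robot.read_state(): the state, without advancing time (a new reading comes with each control period).
- read_camera(name): name is "side" or "top"; returns a dict with "image" (384x512x3 uint8, blue, green, red), "K" (3x3 intrinsics, pixels), "extrinsics" (4x4, takes a point from world to camera coordinates). Camera axes: x right, y down, z forward; pixel columns grow to the right and rows downward; lengths in m; the calibration is good to about 2 mm. A picture is of the moment at which its call begins. There is no depth.
- job.close_job(): hands the job in; it is judged then, once.
The state is a dict: "t": time; "q": joint angles; "dq": joint speeds; "joint_torque": joint torques, N m; "tool_pos": TCP position; "orientation": TCP orientation; "force": force on the tool from outside, world axes, zero at the start; "wrist_torque": the same for the moment, N m; "opening": finger opening in m; "gripper_force": force on a finger pad.
Only numpy, scipy, OpenCV 4.12 (cv2) and the standard library are available. Lean on these libraries where they do the work, as an engineer would, in place of code of your own. Each camera call takes 0.05 s, during which the arm holds its last target. There are 200 camera calls.

## Working session

There is one attempt and no reset: what is moved stays moved. The work goes in short steps, Python scripts to look and compute and a shell command to move; the robot and the scene stay as the last step left them, time stands still between calls to the robot, and variables do not carry over. Pictures are saved under pics/ and viewed, at most 10 in all, crops included, and the job is handed in when it is done.

```bash
mkdir -p pics; python3 - <<'E'
from plant import robot, read_camera
import cv2,numpy as np
for n in("top","side"):
    c=read_camera(n);cv2.imwrite(f"pics/{n}0.png",c["image"]);print(n,c["K"].tolist(),np.round(c["extrinsics"],4).tolist())
s=robot.read_state();print(s["t"],s["tool_pos"],s["orientation"],s["opening"],robot.grip_point_offset)
E
```

```text
top [[493.11328237718527, 0.0, 259.05326883551453], [0.0, 493.11328237718527, 191.35147414757864], [0.0, 0.0, 1.0]] [[-0.017, -0.9997, -0.0175, 0.0277], [-0.9968, 0.0183, -0.0777, 0.5657], [0.078, 0.0161, -0.9968, 1.268], [0.0, 0.0, 0.0, 1.0]]
side [[350.1285199857402, 0.0, 260.9332597487513], [0.0, 350.1285199857402, 190.93052125034518], [0.0, 0.0, 1.0]] [[-0.9315, -0.3636, 0.0027, 0.5058], [-0.2502, 0.6357, -0.7303, 0.1638], [0.2638, -0.681, -0.6831, 0.9204], [0.0, 0.0, 0.0, 1.0]]
0.1 [ 0.21503925 -0.55958683  0.21768552] [-3.08729269e+00 -5.72547767e-01  2.66524073e-04] 0.09309930478892478 0.0188
```

View pics/top0.png

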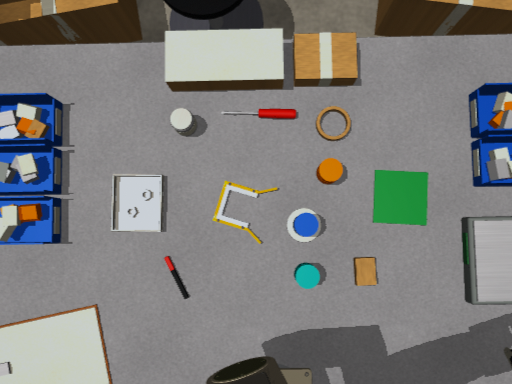

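View pics/side0.png

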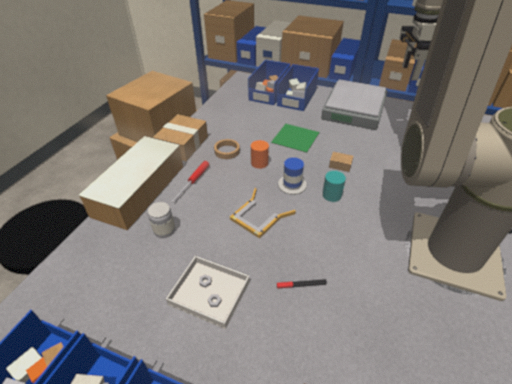

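The blue lid with the white ring (the foot) is at about (305,225) in the top view. The orange can at (330,170) and the turquoise one at (307,275) are look-alikes. The yellow fixture is at (240,208) with its mouth to the right, and the mat is at (400,198). Next I'll measure these and confirm with a crop.

```bash
cat > h.py <<'E'
import cv2,numpy as np
from plant import robot, read_camera
def ray(c,uv,z):
    K,E=c["K"],np.array(c["extrinsics"]);R,t=E[:3,:3],E[:3,3]
    d=R.T@np.linalg.inv(K)@np.array([uv[0],uv[1],1.]);o=-R.T@t
    return (o+d*(z-o[2])/d[2])[:2]
def mask(im,lo,hi):
    return cv2.inRange(cv2.cvtColor(im,cv2.COLOR_BGR2HSV),lo,hi)
def big(m):
    cs,_=cv2.findContours(m,cv2.RETR_EXTERNAL,cv2.CHAIN_APPROX_NONE);return sorted(cs,key=cv2.contourArea)[::-1]
BLUE=((105,150,90),(125,255,255));GREEN=((50,120,60),(75,255,255));YEL=((18,130,110),(32,255,255))
E
python3 - <<'E'
from h import *
c=read_camera("top");im=c["image"]
crop=im[150:300,190:350];cv2.imwrite("pics/crop.png",cv2.resize(crop,None,fx=5,fy=4*5/5+1 if 0 else 5/1.3333*1.3333,interpolation=cv2.INTER_CUBIC)[:600])
b=[k for k in big(mask(im,*BLUE)) if 280<k[:,0,0].mean()<330][0];(u,r)=cv2.minEnclosingCircle(b)
print("lid px",u,r,"xy@.088",ray(c,u,.088), "diam",np.linalg.norm(ray(c,(u[0]-r,u[1]),.088)-ray(c,(u[0]+r,u[1]),.088)))
g=big(mask(im,*GREEN));g=[k for k in g if 370<k[:,0,0].mean()<430][0];R=cv2.minAreaRect(g)
print("mat",ray(c,R[0],.003),[ray(c,p,.003).round(4).tolist() for p in cv2.boxPoints(R)])
m=mask(im,*YEL);m[:150]=0;m[300:]=0;m[:,:200]=0;m[:,290:]=0
ys,xs=np.nonzero(m);P=np.array([ray(c,(x,y),.014) for x,y in zip(xs,ys)]);np.save("yel.npy",P)
hull=cv2.convexHull(np.c_[xs,ys].astype(np.int32))
print("yellow n",len(P),"poly",[(p[0].tolist(),ray(c,p[0],.014).round(4).tolist()) for p in cv2.approxPolyDP(hull,3,True)])
s=big(mask(read_camera("side")["image"],*BLUE));print([cv2.minEnclosingCircle(k) for k in s[:3]])
E
```

```text
lid px (305.5, 224.4375) 12.065190315246582 xy@.088 [ 0.47701853 -0.09653158] diam 0.05941365536997349
mat [ 0.54557696 -0.35461496] [[0.4795, -0.2799], [0.6198, -0.2898], [0.612, -0.4298], [0.4722, -0.4188]]
yellow n 382 poly [([276, 187], [0.5774, -0.027]), ([259, 243], [0.4314, 0.0202]), ([213, 220], [0.4935, 0.14]), ([225, 181], [0.5958, 0.1073])]
[((109.45868682861328, 361.941162109375), 25.033899307250977), ((50.828983306884766, 353.24151611328125), 33.706539154052734), ((346.0, 49.0), 15.264437675476074)]
```

View pics/crop.png

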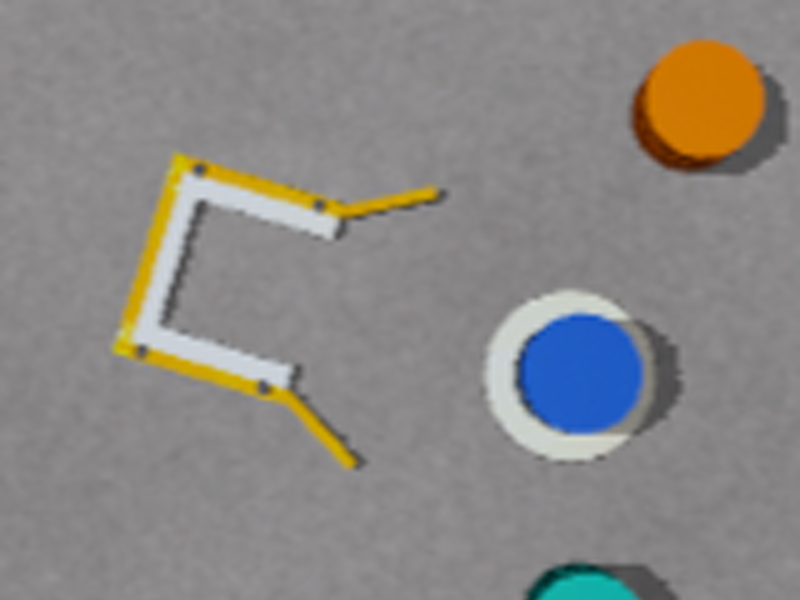

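The crop shows the blue lid sitting on its aluminium foot, centred at top-view pixel (305,224). Its diameter measures 59 mm, so this is the lid meant; the orange and turquoise ones are not. I'll now refine the fixture frame and work out the moves.

```bash
python3 - <<'E'
from h import *
P=np.load("yel.npy")
best=None
# direction from robust line fits of end wall and side walls
a0=np.radians(72.35)
def fr(a): return np.array([np.cos(a),np.sin(a)]),np.array([-np.sin(a),np.cos(a)])
X,Y=fr(a0);c0=np.array([.530,.0776]);s=(P-c0)@X;l=(P-c0)@Y
for nm,sel in(("end",(s>42)&(abs(l)<40)),("left",(abs(s)<38)&(l>30)),("right",(abs(s)<38)&(l<-30))):
    v=cv2.fitLine(P[sel].astype(np.float32),cv2.DIST_HUBER,0,.001,.001).ravel()
    print(nm,sel.sum(),"angle",np.degrees(np.arctan2(v[1],v[0])),"s",s[sel].mean(),"l",l[sel].mean(),"range s",s[sel].min(),s[sel].max(),"l",l[sel].min(),l[sel].max())
print("flare s min",s[l>0].min(),s[l<0].min(),"l",l.max(),l.min())
E
python3 -m inch '[262,463,0,-38.7,100,262,463,0,-38.7,100,262,463,0,-38.7,100,262,463,0,-38.7,100,262,463,0,-38.7,100,262,463,0,-38.7,100,262,463,0,-38.7,100,262,463,0,-38.7,100,262,463,0,-38.7,100,262,463,0,-38.7,100]' 15
```

```text
t: 1.03
tool_pos: [0.418, -0.2008, 0.2188]
orientation: [3.104, -0.483, 0.001]
force: [0.9, -1.0, -0.3]
opening: 0.093
gripper_force: 0.0Traceback (most recent call last):
  File "<stdin>", line 9, in <module>
cv2.error: OpenCV(4.12.0) /io/opencv/modules/imgproc/src/linefit.cpp:50: error: (-215:Assertion failed) count > 0 in function 'fitLine2D_wods'
```

```bash
python3 - <<'E'
from h import *
P=np.load("yel.npy")
a0=np.radians(72.35)
X=np.array([np.cos(a0),np.sin(a0)]);Y=np.array([-X[1],X[0]]);c0=np.array([.530,.0776]);s=(P-c0)@X*1e3;l=(P-c0)@Y*1e3
for nm,sel in(("end",(s>42)&(abs(l)<40)),("left",(s>-30)&(s<38)&(l>30)),("right",(s>-30)&(s<38)&(l<-30))):
    v=cv2.fitLine((P[sel]*1e3).astype(np.float32),cv2.DIST_HUBER,0,.01,.01).ravel()
    print(nm,sel.sum(),"angle",np.degrees(np.arctan2(v[1],v[0])).round(2),"s,l mean",s[sel].mean().round(1),l[sel].mean().round(1))
print("flare s min",s[l>0].min(),s[l<0].min(),"l",l.max(),l.min())
E
python3 -m inch '[59,104,0,0,100,59,104,0,0,100,59,104,0,0,100,59,104,0,0,100,59,104,0,0,100]'
```

```text
end 76 angle -17.74 s,l mean 47.2 0.7
left 64 angle 72.44 s,l mean 3.1 50.9
right 73 angle 71.52 s,l mean 3.2 -51.8
flare s min -86.30139037670405 -86.82698721187175 l 76.53624767081725 -76.89254330677151
t: 1.45
tool_pos: [0.4769, -0.0968, 0.2184]
orientation: [-3.105, 0.476, 0.001]
force: [-0.6, -0.7, -0.1]
opening: 0.093
gripper_force: 0.0
```

The walls agree: axis 72.2°, 103 mm apart centre to centre, and centred within 0.5 mm. Now I'll go down and grip gently.

```bash
python3 -m inch '[0,0,-195,0,100,0,0,-195,0,100,0,0,-195,0,100,0,0,-195,0,100,0,0,-195,0,100,0,0,-195,0,100]' && python3 -m inch '[0,0,0,0,55,0,0,0,0,55,0,0,0,0,55,0,0,0,0,55,0,0,0,0,55,0,0,0,0,55,0,0,0,0,55,0,0,0,0,55]' 15
python3 - <<'E'
from h import *
cv2.imwrite("pics/side1.png",cv2.resize(read_camera("side")["image"][120:240,200:360],None,fx=5,fy=5))
print(robot.read_state()["tool_pos"])
E
```

```text
t: 1.95
tool_pos: [0.4702, -0.0982, 0.0168]
orientation: [-3.102, 0.485, 0.019]
force: [-0.8, 0.3, -0.5]
opening: 0.093
gripper_force: 0.0
t: 2.62
tool_pos: [0.478, -0.099, 0.0254]
orientation: [3.104, -0.483, 0.005]
force: [-1.1, 0.5, 7.9]
opening: 0.0611
gripper_force: 15.0
[ 0.47801715 -0.09898189  0.02542622]
```

View pics/side1.png

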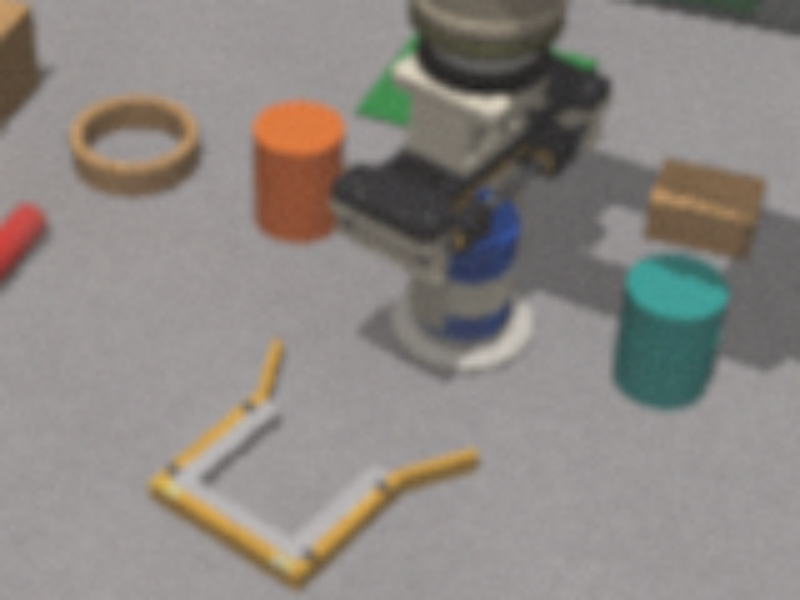

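The crop shows the fingers closed on the lid, just above the foot, at about crop (470,290). The 61 mm opening matches the lid. Next I'll slide along the fixture axis for the first 120 mm.

```bash
python3 -m inch '[1.5,12,1,0,55,5,23.5,1,0,55,9,35,1,0,55,12.5,46.5,1,0,55,16,58,1,0,55,20,69,1,0,55,23.5,80.5,1,0,55,27,92,1,0,55,31,103.5,1,0,55,34.5,115,1,0,55]'
python3 -m inch '[0,0,0,0,55,0,0,0,0,55]'
python3 - <<'E'
from h import *
cv2.imwrite("pics/side2.png",cv2.resize(read_camera("side")["image"][120:240,200:360],None,fx=5,fy=5))
E
```

```text
t: 3.5
tool_pos: [0.5116, 0.0162, 0.0255]
orientation: [3.103, -0.482, 0.002]
force: [-1.6, -7.3, 4.6]
opening: 0.0608
gripper_force: 15.0
t: 3.67
tool_pos: [0.5121, 0.0176, 0.0255]
orientation: [-3.103, 0.48, -0.003]
force: [2.9, 5.9, 2.5]
opening: 0.0607
gripper_force: 15.0
```

View pics/side2.png

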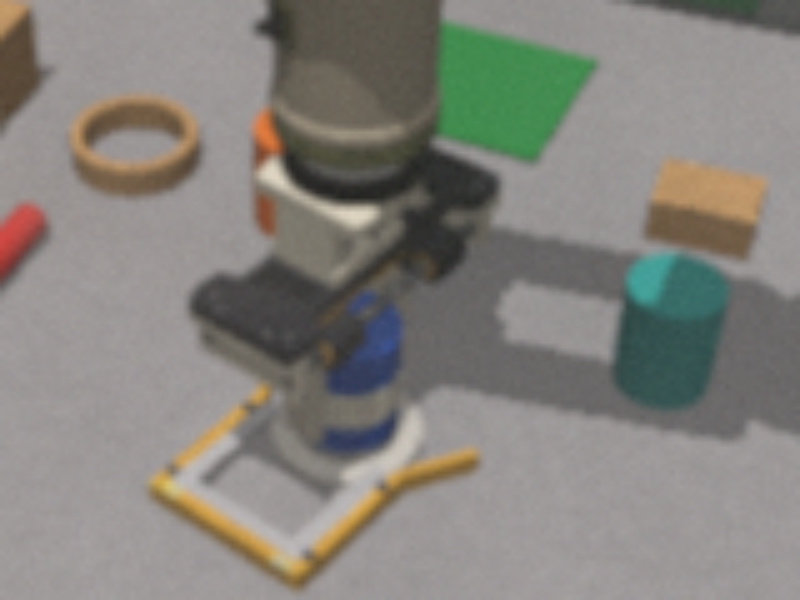

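The tin stands in the guides with its foot starting under the lips, at about crop (350,450). I'll go on more slowly.

```bash
python3 -m inch '[2,6,0,0,55,4,12,0,0,55,6,18,0,0,55,7.5,24,0,0,55,9,29,0,0,55,11,34,0,0,55,12.5,39,0,0,55,14,44,0,0,55,15.5,48,0,0,55,16.5,51,0,0,55]'
python3 -m inch '[1,2,0,0,55,1.5,4,0,0,55,2,6,0,0,55,2,6,0,0,55,2,6,0,0,55]'
```

```text
t: 4.55
tool_pos: [0.5277, 0.0653, 0.0255]
orientation: [3.101, -0.483, 0.001]
force: [-4.8, -10.4, 10.0]
opening: 0.0612
gripper_force: 15.0
t: 4.97
tool_pos: [0.5298, 0.0714, 0.0255]
orientation: [3.102, -0.483, 0.001]
force: [-2.9, -6.9, 8.5]
opening: 0.0608
gripper_force: 15.0
```

```bash
python3 -m inch '[0.6,2,0,0,55,1.2,4,0,0,55,1.2,4,0,0,55,1.2,4,0,0,55]'
python3 -m inch '[0.6,2,0,0,55,1.2,4,0,0,55,1.2,4,0,0,55,1.2,4,0,0,55]'
```

```text
t: 5.3
tool_pos: [0.5309, 0.0751, 0.0255]
orientation: [3.101, -0.483, 0.001]
force: [-3.3, -8.4, 8.9]
opening: 0.0608
gripper_force: 15.0
t: 5.63
tool_pos: [0.5315, 0.077, 0.0255]
orientation: [3.098, -0.483, -0.001]
force: [-7.2, -19.7, 14.2]
opening: 0.0607
gripper_force: 15.0
```

Force has risen to 21 N and the advance has stalled at TCP (0.5315, 0.077), against a predicted home of (0.530, 0.0765). I'll relax the push, firm up the grip and check by eye.

```bash
python3 -m inch '[-0.9,-3,-0.5,0,55,-0.9,-3,-0.5,0,55,-0.9,-3,-0.5,0,55,-0.9,-3,-0.5,0,55,-0.9,-3,-0.5,0,55]' 50
python3 - <<'E'
from h import *
cv2.imwrite("pics/side3.png",cv2.resize(read_camera("side")["image"][160:250,210:330],None,fx=6,fy=6,interpolation=cv2.INTER_CUBIC))
E
```

```text
t: 6.05
tool_pos: [0.5314, 0.0765, 0.0254]
orientation: [3.102, -0.484, 0.001]
force: [-4.6, -8.0, 11.7]
opening: 0.0606
gripper_force: 50.0
```

View pics/side3.png

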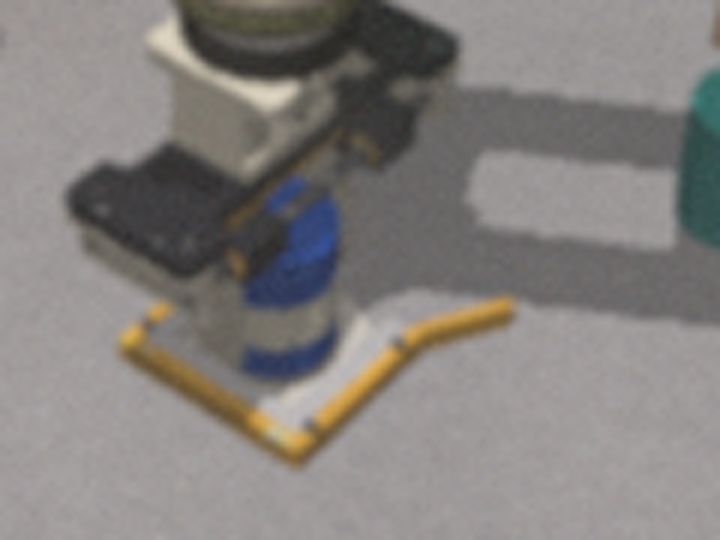

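The tin is seated in the pocket with its foot under the lips; the lid base is at about crop (290,365). Now I'll draw the lid straight up.

```bash
python3 -m inch '[-0.6,-2,0,0,55,-0.6,-2,3,0,55,-0.6,-2,6,0,55,-0.6,-2,9,0,55,-0.6,-2,13,0,55,-0.6,-2,17,0,55,-0.6,-2,21,0,55,-0.6,-2,25,0,55,-0.6,-2,29,0,55,-0.6,-2,33,0,55]'
python3 -m inch '[0,0,4,0,55,0,0,8,0,55,0,0,12,0,55,0,0,16,0,55,0,0,20,0,55,0,0,24,0,55,0,0,29,0,55,0,0,34,0,55,0,0,39,0,55,0,0,44,0,55]'
python3 -m inch '[0,0,15,0,55,0,0,30,0,55,0,0,45,0,55,0,0,60,0,55,0,0,60,0,55,0,0,60,0,55]'
python3 - <<'E'
from h import *
im=read_camera("side")["image"];cv2.imwrite("pics/side4.png",cv2.resize(im[100:250,200:400],None,fx=4,fy=4,interpolation=cv2.INTER_CUBIC))
E
```

```text
t: 6.93
tool_pos: [0.53, 0.0763, 0.0573]
orientation: [3.104, -0.483, -0.001]
force: [-2.7, -1.4, -10.3]
opening: 0.0608
gripper_force: 50.0
t: 7.77
tool_pos: [0.5309, 0.0764, 0.1022]
orientation: [-3.104, 0.483, -0.002]
force: [-1.0, 0.4, -0.8]
opening: 0.0604
gripper_force: 50.0
t: 8.27
tool_pos: [0.5313, 0.0764, 0.1622]
orientation: [-3.104, 0.483, -0.004]
force: [-0.1, -0.3, -1.1]
opening: 0.0606
gripper_force: 50.0
```

View pics/side4.png

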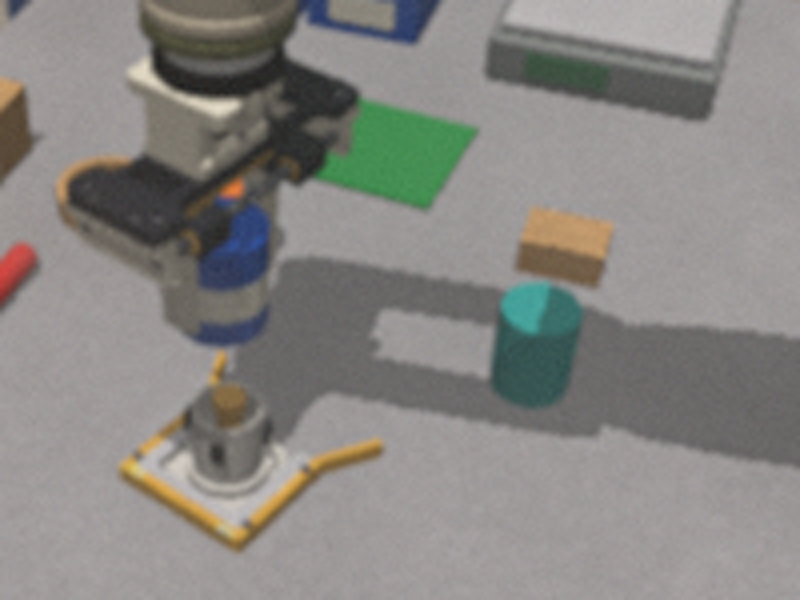

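The lid hangs clear at about crop (230,280), and the base is home with the brass fitting upright at (230,410). Now over to the mat.

```bash
python3 -m inch '[0,-10,0,0,55,1,-30,0,0,55,2,-55,0,0,55,3,-85,0,0,55,4,-115,0,0,55,5,-145,0,0,55,6,-175,0,0,55,7,-205,0,0,55,8,-235,0,0,55,9,-265,0,0,55]'
python3 -m inch '[1,-30,0,0,55,2,-60,0,0,55,3,-90,0,0,55,4,-120,0,0,55,5,-145,0,0,55,5,-160,0,0,55,5,-166,0,0,55,5,-166,0,0,55]'
python3 -m inch '[0,0,-15,0,55,0,0,-35,0,55,0,0,-60,0,55,0,0,-80,0,55,0,0,-95,0,55,0,0,-108,0,55,0,0,-118,0,55,0,0,-125,0,55,0,0,-130,0,55,0,0,-130,0,55]'
```

```text
t: 9.15
tool_pos: [0.5381, -0.1906, 0.1596]
orientation: [-3.104, 0.483, 0.004]
force: [0.3, -0.2, -2.0]
opening: 0.0603
gripper_force: 50.0
t: 9.82
tool_pos: [0.5435, -0.3555, 0.16]
orientation: [-3.103, 0.485, 0.002]
force: [0.2, 0.1, -1.1]
opening: 0.0605
gripper_force: 50.0
t: 10.65
tool_pos: [0.5442, -0.3542, 0.0304]
orientation: [-3.104, 0.482, 0.001]
force: [-0.7, -0.2, -0.6]
opening: 0.0606
gripper_force: 50.0
```

Position is (0.544, -0.354) and the mat centre is (0.546, -0.355). I'll lower the lid until I feel contact; the expected TCP height is about 14 mm.

```bash
python3 -m inch '[0,0,-3,0,55,0,0,-6,0,55,0,0,-9,0,55,0,0,-12,0,55,0,0,-13.5,0,55,0,0,-13.5,0,55,0,0,-13.5,0,55]'
python3 -m inch '[0,0,-1,0,55,0,0,-2,0,55,0,0,-2,0,55,0,0,-2,0,55]'
```

```text
t: 11.23
tool_pos: [0.5443, -0.3547, 0.0175]
orientation: [-3.104, 0.483, 0.0]
force: [1.0, -0.4, -1.3]
opening: 0.0607
gripper_force: 50.0
t: 11.57
tool_pos: [0.5444, -0.3547, 0.0156]
orientation: [-3.104, 0.483, 0.0]
force: [-0.3, 0.4, -0.8]
opening: 0.0604
gripper_force: 50.0
```

```bash
python3 -m inch '[0,0,-1,0,55,0,0,-1.5,0,55,0,0,-1.5,0,55,0,0,-1.5,0,55]'
python3 -m inch '[0,0,-0.5,0,55,0,0,-1,0,55,0,0,-1,0,55,0,0,-1,0,55]'
```

```text
t: 11.9
tool_pos: [0.5446, -0.3548, 0.0145]
orientation: [3.104, -0.483, 0.0]
force: [-1.2, 0.6, 1.7]
opening: 0.0605
gripper_force: 50.0
t: 12.23
tool_pos: [0.5446, -0.3548, 0.0145]
orientation: [3.104, -0.483, 0.0]
force: [-5.3, 3.7, 10.7]
opening: 0.0609
gripper_force: 50.0
```

Contact came at 14.5 mm, as predicted. I'll ease the press, open and go straight up.

```bash
python3 -m inch '[0,0,0.8,0,55,0,0,0.8,0,70,0,0,0.8,0,85,0,0,0.8,0,100,0,0,0.8,0,100,0,0,0.8,0,100,0,0,0.8,0,100,0,0,0.8,0,100]' 
python3 -m inch '[0,0,10,0,100,0,0,30,0,100,0,0,60,0,100,0,0,95,0,100,0,0,130,0,100,0,0,165,0,100,0,0,180,0,100,0,0,180,0,100,0,0,180,0,100]'
python3 -m inch '[-35,-20,0,0,100,-70,-40,0,0,100,-105,-60,0,0,100,-140,-80,0,0,100,-150,-85,0,0,100,-150,-85,0,0,100,-150,-85,0,0,100]'
python3 - <<'E'
from h import *
c=read_camera("top");im=c["image"];cv2.imwrite("pics/top5.png",im)
for k in big(mask(im,*BLUE))[:8]:
    u,r=cv2.minEnclosingCircle(k)
    if 8<r<18: print(u,r,"lid xy@.077",ray(c,u,.077))
E
```

```text
t: 12.9
tool_pos: [0.5444, -0.3547, 0.0139]
orientation: [-3.104, 0.483, 0.0]
force: [-0.3, -0.1, 0.2]
opening: 0.0927
gripper_force: 0.0
t: 13.65
tool_pos: [0.5452, -0.3552, 0.1961]
orientation: [3.103, -0.483, 0.005]
force: [0.6, -0.7, -0.5]
opening: 0.093
gripper_force: 0.0
t: 14.23
tool_pos: [0.3937, -0.4391, 0.1924]
orientation: [-3.102, 0.485, 0.002]
force: [0.1, -0.2, 0.5]
opening: 0.0926
gripper_force: 0.0
(407.5, 195.8076934814453) 12.2404203414917 lid xy@.077 [ 0.54388988 -0.3526969 ]
(8.0, 108.0) 8.544103622436523 lid xy@.077 [0.78774685 0.65629204]
```

View pics/top5.png

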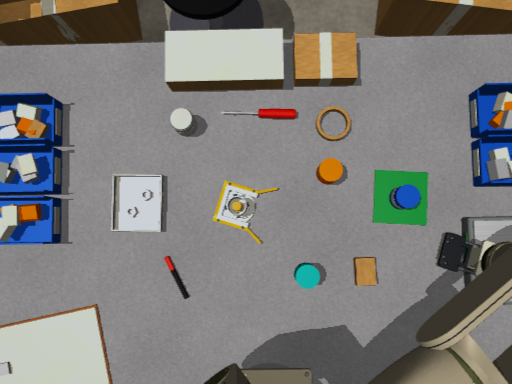

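The lid stands on the mat at (407,196), 2 mm from its centre. The base is home with the fitting upright at (238,206), and everything else is undisturbed.

```bash
python3 -c "
from plant import job
print(job.close_job())"
```

```text
the job is handed in; nothing more can be done
None
```

I handed the job in at about 14 s: the tin is home under the lips with the fitting upright, and the lid stands rim down about 2 mm from the mat's centre with nothing else moved. The hand-in returned no verdict.

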